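# Slide the tall oil bottle home in the caddy bay

## Task

Swing the caddy's handle up and over until it lies fully back, clear of the bay. Then push the tall oil bottle, low down near its foot, so that it slides upright over the tiles into the bay and home against the sprung stop board: lean on it firmly but gently, with about 10 N on the board, for a second, and leave it resting there. Do not lift or tip the bottle or ram the board, and leave the other things where they stand.

Things in the scene. Friction and masses are not known exactly. Their poses are not given: they have to be found in the camera images.
- caddy: Grey plastic caddy fixed to the bench, 205 mm long, 130 mm wide, walls 75 mm high. Origin: on the bench in the middle of the bay's open mouth, which faces the robot's left; x points into the bay, z up. The bay has no floor (the bottle slides on the tiles) and is 120 mm wide between its walls. Behind it, from x = 0.120, a compartment with a tin and a jar up to 92 mm high.
- stop_zone (a point): Marks, 30 mm above the bench on the bay's middle line, the mean place (caddy x = 0.0585) of the upright stop board's face. The board, 112 mm wide, 4 to 58 mm above the bench, is really set anywhere from 16.5 mm nearer to 16.5 mm deeper than this; the setting is not measured: see or feel it. It is sprung: 1 mm for each 3 N, hard end after 10 mm. Over 17 N on it is ramming.
- handle (a joint): Angle of the caddy's U-shaped steel handle, rad. 0 = lowered, arms pointing out of the mouth, 20 deg below level, cross bar barring the mouth; grows as it swings up and over; 1.92 upright; 2.2 end stop (over 2.05 is fully back). Starts at 0 to 0.35. Friction 0.13 N m: stays where left. Axis along the caddy's y at its x = 0.080, z = 0.065; radius to the cross bar 105 mm.
- handle_bar (a point): Middle of the handle's cross bar: a round steel bar of 10 mm diameter, 148 mm long along the caddy's y. The point moves with the handle.
- bottle: Tall amber glass oil bottle with a black cap, 250 mm high, round body of 72 mm diameter up to 175 mm, then a narrow neck. Origin: centre of its underside; z up. Loose, stands on the bench in front of the caddy; 0.4 to 0.8 kg, friction on the tiles unknown, so sliding it takes some 2 to 6 N. It topples if pushed higher than about 45 mm.
- shaker: Glass salt shaker with steel top, 42 mm diameter, 73 mm high, origin under its centre; stands beside the path. Leave alone.
- tumbler: Steel tumbler, 64 mm diameter, 85 mm high, origin under its centre; stands beside the path. Leave alone.
- plate: Stainless steel plate, 200 mm diameter, 18 mm high, origin under its centre. Leave alone.
- spatula: Wooden spatula, 280 mm long, lying along its x. Leave alone.
- bowl: White bowl, 120 mm diameter, 50 mm high, origin under its centre. Leave alone.
- jar: Glass jar, 70 mm diameter, 100 mm high, origin under its centre. Leave alone.

How it is judged:
By the outcome, as a careful person would: the job done as asked, in the order asked, and still so for the second after the job is handed in, with the robot touching nothing.
It also fails if it takes over 72 s, if anything falls off the work surface, if the arm or the gripper's body presses on something with over 40 N, if the wrist force passes 120 N, or if a joint passes its speed limit or range.

## Robot

A 6-joint arm with a two-finger parallel gripper is mounted at the origin on the work surface. World frame = base frame: x ahead of the robot, y to its left, z up, the work surface at z = 0. Lengths are in m, angles in rad, forces in N, time in s.
With the tool pointing down it reaches from about 0.35 to 0.975 m from the base axis. Payload 4.9 kg.
Tool frame: the origin (TCP) lies midway between the tips of the shut fingers; the grasp point (between the pads) lies 19 mm behind it; z points along the fingers, y is the direction in which the jaws open and shut (so a half turn about z gives the same grasp; the last joint's range is limited). The gripper opens to 85 mm and grips with 20 to 120 N. Pads are 22 mm wide; open, the fingers measure 114 mm over their backs; the gripper's body (76 mm by 85 mm) begins 54 mm behind the grasp point. The pads swing forward as they close: fully open they stand 13 mm farther back than shut.
Start: joints at [-1.327, 0.053, 1.613, -0, 1.476, -0.119], TCP at [0.222, -0.584, 0.231] pointing down, gripper open.
Joint ranges: [-3.01, 3.01], [-1.01, 2.22], [0.06, 2.58], [-1.02, 4.17], [0.09, 2.62], [-3.14, 3.14]. Speed limits (rad/s): [2.57, 2.57, 3.14, 3.14, 3.14, 3.14].

## Interface

Orientations are given as a unit quaternion [w, x, y, z].
In Python, from plant import state, grab_frame, camera_params, job_done, boxes_of gives the robot as it stands.
- The arm moves only by the tool step_arm, never from a script. Its argument "steps" is a list of rows, each a list of 4 numbers: the shift along the tool's x, y, z in mm, then the turn about the tool's z in degrees. A call has 1 to 8 rows; each row shifts and turns the pose as measured when the row begins, along the tool's axes as they then stand; what a row does not reach is not made up. A row lasts 1/10 s, in which the tool goes at most 50 mm and 8.59 degrees, less where a joint would pass 70% of its speed; a pose out of reach is approached as far as the arm can. A call is refused whole if a number of a shift passes 50 or a number of a turn 8.59, either way. A call with a gripper value outside its range is refused whole. "claw" is the opening in per cent of the stroke, from 0 (shut) to 100 (fully open), set as the call begins (left out, the last holds). The fingers move at their own pace and stop on an object; the grip force is fixed at half the most. Time passes only in rows, so rows that do not move let the fingers close. It gives the time, the measured TCP pose, the force and the opening at its end, in the units of the state.
- state(): the state, without advancing time (a new reading comes with each control period).
- grab_frame(name): name is "scene" or "top" or "wrist"; returns (picture, depth): 420x560x3 uint8, red, green, blue; 420x560 float32, m along the optical axis (not along the pixel's ray), 0 where there is no reading.
- camera_params(name): a dict with "mtx" (3x3 intrinsics, pixels), "extrinsics" (4x4, takes a point from camera to world coordinates); the wrist camera has in their place "T_tool_cam" (4x4, takes a point from camera to tool coordinates, whose origin is the TCP and whose axes are the flange's). Camera axes: x right, y down, z forward; pixel columns grow to the right and rows downward; lengths in m; the calibration is good to about 2 mm. A picture is of the moment at which its call begins: read the wrist's pose just before it. camera_params takes no time and is no camera call.
- job_done(): hands the job in, once; it reports no verdict.
Trained networks look in the newest picture that a camera, given by its name, has taken for a name from the list of things; names that differ only in an ending like _2 or _b are one class to them, and where a whole thing is asked for, a point or a joint stands for the part that bears it (a point fixed in the world has none). Each returns a list of dicts, best first, with "p" (0 to 1); they miss things now and then, are a little off and sometimes report something else, mostly with a low value. They report only what shows in the picture. A call takes as long as a camera call.
- boxes_of(camera, label): "box" ([left, top, width, height] in pixels, round what is visible of it).
The state is a dict: "time": time; "joint_pos": joint angles; "joint_vel": joint speeds; "joint_efforts": joint torques, N m; "tool_pos": TCP position; "tool_rot": TCP orientation; "contact_force": force on the tool from outside, world axes, zero at the start; "ft_torque": the same for the moment, N m; "gripper_width": opening from 0.0 (shut) to 1.0 (fully open).
Only numpy, scipy, OpenCV 4.12 (cv2) and the standard library are available. Lean on these libraries where they do the work, as an engineer would, in place of code of your own. Each camera call takes 0.05 s, during which the arm holds its last target. There are 200 camera calls.

## Working session

There is one attempt and no reset: what is moved stays moved. The work goes in short steps, Python scripts to look and compute and a tool call to move; the robot and the scene stay as the last step left them, time stands still between calls to the robot, and variables do not carry over. Pictures are saved under pics/ and viewed, about 8 in all and at most 12, crops included, and the job is handed in when it is done.

Besides the shell and the picture viewer there is one more tool, called after ">>>" as name(argument=value, ...) on one line, values as JSON. step_arm: Moves the arm, as the interface text tells. Its arguments: {"type":"object","properties":{"steps":{"type":"array"},"claw":{"type":"number"}},"required":["steps"]}

```bash
mkdir -p pics; cat > h.py <<'E'
import numpy as np, cv2, json
from plant import state, grab_frame, camera_params, job_done, boxes_of
def cloud(name):
    im,d=grab_frame(name); c=camera_params(name); K=np.array(c["mtx"]); T=np.array(c["extrinsics"])
    v,u=np.mgrid[:420,:560]; P=np.stack([(u-K[0,2])/K[0,0]*d,(v-K[1,2])/K[1,1]*d,d],-1)@T[:3,:3].T+T[:3,3]
    P[d==0]=np.nan
    return im,d,P
def save(n,im): cv2.imwrite("pics/"+n,im[...,::-1])
E
python3 - <<'E'
from h import *
for n in("scene","top"):
    im,d,P=cloud(n); np.save(n+"P.npy",P); np.save(n+"I.npy",im); save(n+"0.png",im)
    T=np.array(camera_params(n)["extrinsics"]); print(n,T.round(3).tolist())
    for l in("caddy","handle","bottle","shaker","tumbler"):
        for b in boxes_of(n,l)[:2]: 
            x,y,w,h=map(int,b["box"]); print(l,b["p"],b["box"],np.nanmedian(P[y:y+h,x:x+w].reshape(-1,3),0).round(3))
s=state();print(s)
E
```

```text
scene [[-0.824, 0.446, -0.35, 1.026], [0.567, 0.649, -0.507, 0.78], [0.001, -0.616, -0.788, 1.192], [0.0, 0.0, 0.0, 1.0]]
caddy 0.72 [218.4, 129.1, 80.7, 79.3] [ 0.489 -0.114  0.01 ]
handle 0.68 [238.8, 153.0, 58.2, 56.4] [ 0.491 -0.057  0.025]
bottle 0.84 [289.9, 177.9, 30.4, 76.6] [0.534 0.181 0.124]
bottle 0.18 [238.2, 158.8, 60.2, 49.9] [ 0.493 -0.052  0.024]
shaker 0.92 [235.4, 212.3, 13.7, 29.7] [0.645 0.062 0.047]
tumbler 0.75 [311.8, 156.4, 24.6, 36.2] [0.351 0.035 0.047]
top [[0.008, -0.995, 0.103, 0.366], [-1.0, -0.006, 0.011, 0.013], [-0.011, -0.103, -0.995, 1.423], [0.0, 0.0, 0.0, 1.0]]
caddy 0.98 [286.5, 179.5, 77.4, 49.0] [ 0.503 -0.104  0.006]
handle 0.91 [288.7, 180.1, 31.8, 49.2] [ 0.502 -0.035  0.003]
bottle 0.8 [223.6, 179.9, 27.6, 29.0] [0.516 0.163 0.186]
bottle 0.52 [288.1, 179.3, 77.2, 51.4] [ 0.5   -0.111  0.006]
shaker 0.44 [272.2, 151.6, 10.9, 17.3] [0.639 0.054 0.069]
tumbler 0.54 [273.9, 237.8, 18.7, 23.1] [0.357 0.034 0.006]
tumbler 0.46 [393.2, 205.8, 22.8, 82.3] [ 0.369 -0.363  0.002]
{'time': 0.6, 'joint_pos': array([-1.32700229e+00,  5.27059600e-02,  1.61285441e+00, -2.71486186e-05,
        1.47598387e+00, -1.18996093e-01]), 'joint_vel': array([ 7.01748769e-04,  1.24888049e-03,  6.87804412e-04,  1.25750167e-03,
        3.99617414e-05, -3.82573413e-05]), 'joint_efforts': array([-4.64233672e-04, -3.93410683e+01, -3.70232964e+01, -4.63220783e-05,
        6.53936659e-04, -2.98048008e-06]), 'tool_pos': array([ 0.22179919, -0.58432486,  0.23132714]), 'tool_rot': array([ 2.50006111e-05,  9.83592746e-01,  1.80403186e-01, -1.19776842e-05]), 'contact_force': array([-0.14982978, -0.27658081, -0.36894942]), 'ft_torque': array([-0.0194458 ,  0.0339276 ,  0.00298554]), 'gripper_width': 1.0006942856775347}
```

```bash
python3 - <<'E'
from h import *
a=np.load("sceneI.npy")[100:275,190:370]; b=np.load("topI.npy")[130:270,200:400]
save("c.png",np.vstack([cv2.resize(a,(560,0) if 0 else (540,525),interpolation=2)[:300],np.zeros((1,540,3),np.uint8)]) if 0 else np.hstack([cv2.resize(a,(380,370),interpolation=2),cv2.resize(b,(420,294),interpolation=2)[:].repeat(1,0) if 0 else cv2.copyMakeBorder(cv2.resize(b,(420,294),interpolation=2),0,76,0,0,0)]))
E
```

```text
(no output)
```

View pics/scene0.png

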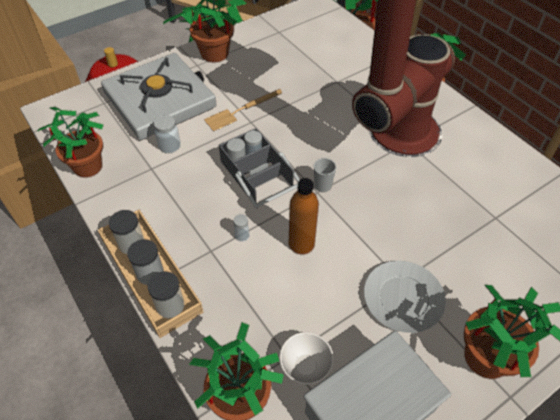

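View pics/c.png

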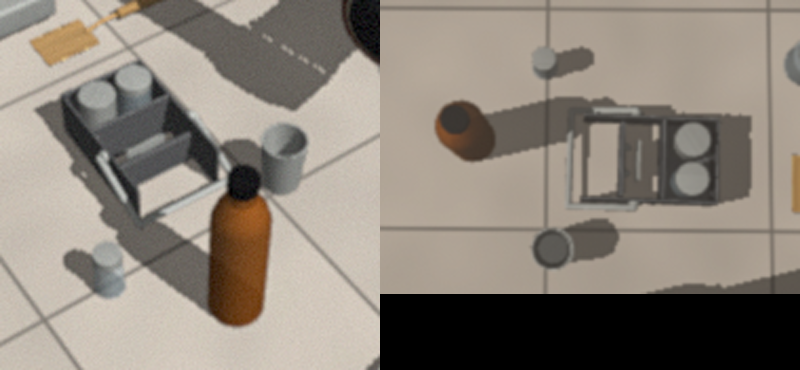

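The scene view shows the caddy (box about 218–299, 129–208) with its mouth facing the bottle and the handle lowered across the mouth. The bottle is at about (303, 215), the shaker at (241, 227) and the tumbler at (324, 175). Next I fit the geometry.

```bash
cat > fit.py <<'E'
from h import *
from scipy.optimize import least_squares
S=np.load("sceneP.npy").reshape(-1,3);T=np.load("topP.npy").reshape(-1,3)
def sel(P,x0,x1,y0,y1,z0,z1):
    m=(P[:,0]>x0)&(P[:,0]<x1)&(P[:,1]>y0)&(P[:,1]<y1)&(P[:,2]>z0)&(P[:,2]<z1); return P[m]
for n,P in(("S",S),("T",T)):
    print(n,"table z",np.nanmedian(sel(P,.3,.45,.1,.3,-.03,.03)[:,2]).round(4))
    for l,x,y,r,z0,z1 in(("bottle",.53,.165,.036,.03,.165),("shaker",.645,.055,.021,.015,.06),("tumbler",.353,.03,.032,.015,.075)):
        Q=sel(P,x-.06,x+.06,y-.06,y+.06,z0,z1)
        if len(Q)<8: continue
        f=least_squares(lambda c:np.hypot(Q[:,0]-c[0],Q[:,1]-c[1])-r,[x,y],loss="soft_l1",f_scale=.003)
        print(l,len(Q),f.x.round(4),np.median(abs(f.fun)).round(4))
    Q=sel(P,.4,.62,-.25,-.0,.066,.081); W=sel(P,.4,.62,-.26,.06,.03,.11)
    r=cv2.minAreaRect(Q[:,:2].astype(np.float32)*1000); print("rect",len(Q),r)
    # handle/ front region
    H=sel(P,.4,.62,-.005,.08,.012,.2); print(len(H),H.round(3)[::max(1,len(H)//25)].tolist())
E
python3 fit.py
```

```text
S table z -0.0
bottle 856 [0.5236 0.1656] 0.0008
shaker 144 [0.6397 0.0506] 0.0013
tumbler 442 [0.3544 0.0379] 0.0042
rect 613 ((491.31884765625, -109.38099670410156), (208.8987579345703, 155.81324768066406), 88.48186492919922)
216 [[0.432, -0.005, 0.075], [0.423, -0.005, 0.039], [0.426, 0.004, 0.04], [0.428, 0.011, 0.032], [0.436, 0.018, 0.035], [0.434, 0.02, 0.031], [0.435, 0.017, 0.025], [0.442, 0.017, 0.025], [0.451, 0.019, 0.028], [0.457, 0.019, 0.028], [0.465, 0.02, 0.031], [0.47, 0.017, 0.027], [0.478, 0.019, 0.029], [0.483, 0.016, 0.026], [0.491, 0.018, 0.029], [0.498, 0.018, 0.029], [0.504, 0.016, 0.027], [0.511, 0.017, 0.028], [0.521, 0.016, 0.03], [0.539, 0.014, 0.036], [0.567, 0.002, 0.04], [0.536, 0.019, 0.035], [0.551, 0.012, 0.034], [0.568, 0.008, 0.038], [0.547, 0.016, 0.031], [0.56, 0.016, 0.036], [0.561, 0.012, 0.028]]
T table z 0.0002
bottle 120 [0.5277 0.1617] 0.0002
shaker 35 [0.6469 0.0488] 0.0005
tumbler 88 [0.3597 0.0299] 0.0052
rect 425 ((492.8077392578125, -113.70610809326172), (203.3689422607422, 152.47933959960938), 88.7723388671875)
165 [[0.575, 0.009, 0.03], [0.571, 0.005, 0.035], [0.567, 0.002, 0.041], [0.561, 0.009, 0.037], [0.553, 0.009, 0.041], [0.548, 0.012, 0.031], [0.544, 0.005, 0.038], [0.538, 0.008, 0.036], [0.532, 0.008, 0.032], [0.525, 0.008, 0.034], [0.519, 0.008, 0.033], [0.511, 0.008, 0.041], [0.505, 0.008, 0.041], [0.499, 0.008, 0.034], [0.492, 0.008, 0.038], [0.485, 0.008, 0.041], [0.479, 0.008, 0.034], [0.473, 0.008, 0.04], [0.466, 0.008, 0.036], [0.46, 0.011, 0.039], [0.457, 0.005, 0.028], [0.45, 0.008, 0.033], [0.444, 0.008, 0.039], [0.437, 0.008, 0.035], [0.431, 0.008, 0.032], [0.424, 0.008, 0.039], [0.421, 0.008, 0.035], [0.418, 0.004, 0.037]]
```

>>> step_arm(steps=[[0, 0, 0, 7.4], [0, 0, 0, 7.4], [0, 0, 0, 7.4], [18, -42, 0, 0], [18, -42, 0, 0], [18, -42, 0, 0], [18, -42, 0, 0], [18, -42, 0, 0]], claw=45)

```text
time: 1.4
tool_pos: [0.3209, -0.3764, 0.2306]
tool_rot: [0.001, 1.0, -0.025, 0.0]
contact_force: [-0.1, -0.3, 0.2]
gripper_width: 0.448
```

```bash
python3 -c "
from h import *
c=camera_params('wrist');print(c); s=state();print(s['tool_pos'],s['tool_rot'],s['joint_pos'].round(2))"
```

```text
{'mtx': array([[342.76241991,   0.        , 281.47200383],
       [  0.        , 342.76241991, 204.22217694],
       [  0.        ,   0.        ,   1.        ]]), 'T_tool_cam': array([[-1.35057748e-04, -9.50363631e-01, -3.11141367e-01,
         8.01012428e-02],
       [ 9.99999062e-01, -5.52534188e-04,  1.25361272e-03,
         6.38125685e-04],
       [-1.36330418e-03, -3.11140905e-01,  9.50362814e-01,
        -1.42070619e-01],
       [ 0.00000000e+00,  0.00000000e+00,  0.00000000e+00,
         1.00000000e+00]])}
[ 0.32094739 -0.37642202  0.23063598] [ 5.41850180e-04  9.99677473e-01 -2.53893782e-02  1.87917910e-04] [-1.02 -0.27  1.91 -0.    1.5   0.61]
```

>>> step_arm(steps=[[22, -40, -6, -1.4], [22, -40, -6, 0], [22, -40, -6, 0], [22, -40, -6, 0], [22, -40, -6, 0], [22, -40, -6, 0], [22, -40, -6, 0], [0, 0, 0, 0]])

```text
time: 2.2
tool_pos: [0.4889, -0.0842, 0.2764]
tool_rot: [0.001, 1.0, -0.011, 0.004]
contact_force: [-1.0, -1.3, 1.3]
gripper_width: 0.446
```

```bash
cat >> h.py <<'E'
from scipy.spatial.transform import Rotation as R
def wcloud():
    s=state(); im,d=grab_frame("wrist"); c=camera_params("wrist"); K=np.array(c["mtx"])
    q=np.array(s["tool_rot"]); T=np.eye(4); T[:3,:3]=R.from_quat(q[[1,2,3,0]]).as_matrix(); T[:3,3]=s["tool_pos"]
    T=T@np.array(c["T_tool_cam"])
    v,u=np.mgrid[:420,:560]; P=np.stack([(u-K[0,2])/K[0,0]*d,(v-K[1,2])/K[1,1]*d,d],-1)@T[:3,:3].T+T[:3,3]
    P[d==0]=np.nan
    return im,d,P,s
E
python3 - <<'E'
from h import *
im,d,P,s=wcloud(); save("w1.png",im); np.save("wP.npy",P); np.save("wI.npy",im)
a=2*np.degrees(np.arctan2(s["tool_rot"][2],s["tool_rot"][1])); print(s["tool_pos"],a,s["joint_pos"].round(2))
for l in("handle","bottle","caddy"):
    print(l,[(b["p"],b["box"]) for b in boxes_of("wrist",l)[:2]])
E
python3 fit.py >/dev/null; python3 - <<'E'
import sys; sys.path.insert(0,'.')
import os; os.chdir('.')
from h import *
P=np.load("wP.npy").reshape(-1,3)
P=P[~np.isnan(P[:,0])]
print("table",np.median(P[(abs(P[:,2])<.02)][:,2]))
Q=P[(P[:,2]>.067)&(P[:,2]<.083)&(P[:,0]>.4)&(P[:,0]<.6)&(P[:,1]<.0)&(P[:,1]>-.25)]
print(len(Q),cv2.minAreaRect((Q[:,:2]*1000).astype(np.float32)))
H=P[(P[:,2]>.015)&(P[:,2]<.12)&(P[:,0]>.44)&(P[:,0]<.54)&(P[:,1]>-.005)&(P[:,1]<.05)]
print(len(H),np.percentile(H,[2,25,50,75,98],axis=0).round(4))
E
```

```text
[ 0.48890133 -0.08419949  0.27637781] -1.2046599355804284 [-0.32 -0.29  1.85  0.    1.57  1.27]
handle [(0.89, [192.4, 91.9, 98.9, 148.5])]
bottle [(0.7, [3.9, 106.5, 99.0, 91.6])]
caddy [(0.63, [192.1, 93.3, 220.6, 150.2]), (0.49, [108.1, 0.0, 63.9, 51.9])]
table -0.0003473003358739346
4301 ((490.95794677734375, -113.1304931640625), (204.1116485595703, 155.9534149169922), 88.32022857666016)
764 [[0.4423 0.0028 0.0292]
 [0.467  0.0051 0.0322]
 [0.4927 0.0074 0.0332]
 [0.5167 0.0099 0.0339]
 [0.5383 0.0134 0.0354]]
```

View pics/w1.png

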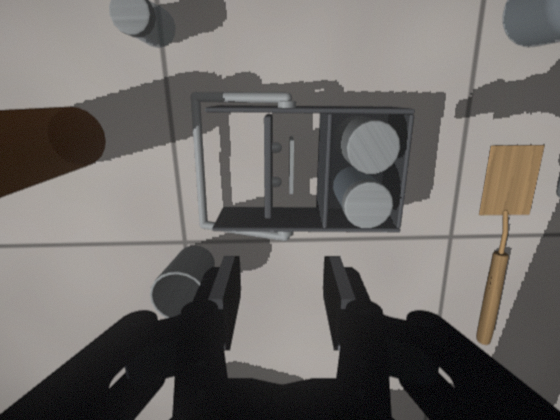

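The wrist view shows the bar at column ~200, rows 95–225. The stop board is at column ~268 and the bottle foot at about (78, 135). The gripper knuckles spread wide in the lower corners, so I'll measure the gripper's profile, the board and the bottle foot.

```bash
python3 - <<'E'
from h import *
P=np.load("wP.npy"); s=state(); q=np.array(s["tool_rot"]); Rm=R.from_quat(q[[1,2,3,0]]).as_matrix()
d=P-s["tool_pos"]; t=d@Rm
F=t.reshape(-1,3); F=F[~np.isnan(F[:,0])]; F=F[(abs(F[:,0])<.06)&(F[:,2]<.03)&(F[:,2]>-.13)&(abs(F[:,1])<.12)]
for z0 in np.arange(-.13,.03,.01):
    m=F[(F[:,2]>=z0)&(F[:,2]<z0+.01)]
    if len(m)>3: print(z0.round(3),len(m),"y",m[:,1].min().round(3),m[:,1].max().round(3),"x",m[:,0].min().round(3),m[:,0].max().round(3))
W=P.reshape(-1,3); W=W[~np.isnan(W[:,0])]
B=W[(W[:,2]>.045)&(W[:,2]<.062)&(abs(W[:,0]-.49)<.04)&(W[:,1]<-.03)&(W[:,1]>-.1)]
print("board",len(B),np.percentile(B,[1,10,50,90,99],axis=0).round(4))
# profile of z along y in the bay
M=W[(abs(W[:,0]-.475)<.01)]
for y in np.arange(-.02,-.12,-.004):
    m=M[(M[:,1]<=y)&(M[:,1]>y-.004)]
    if len(m): print(y.round(3),np.percentile(m[:,2],[5,50,95]).round(3))
E
```

```text
-0.1 806 y -0.026 0.018 x 0.018 0.022
-0.09 10688 y -0.067 0.059 x 0.006 0.021
-0.08 10329 y -0.065 0.057 x -0.006 0.021
-0.07 6248 y -0.061 0.054 x -0.011 0.02
-0.06 8538 y -0.058 0.05 x -0.011 0.017
-0.05 2030 y -0.054 0.046 x -0.009 0.017
-0.04 1549 y -0.037 0.029 x -0.01 0.015
-0.03 1188 y -0.037 0.029 x -0.009 0.014
-0.02 966 y -0.037 0.029 x -0.009 0.014
-0.01 331 y -0.035 0.027 x -0.009 0.014
board 719 [[ 0.4512 -0.0988  0.0451]
 [ 0.4608 -0.0967  0.0458]
 [ 0.4922 -0.0719  0.0569]
 [ 0.5206 -0.0677  0.0582]
 [ 0.5292 -0.066   0.0592]]
-0.02 [-0.002 -0.     0.001]
-0.024 [-0.002 -0.     0.001]
-0.028 [-0.001  0.     0.336]
-0.032 [-0.001  0.335  0.341]
-0.036 [-0.     0.338  0.345]
-0.04 [-0.     0.337  0.343]
-0.044 [-0.001  0.332  0.334]
-0.048 [-0.001  0.33   0.332]
-0.052 [-0.002 -0.     0.001]
-0.056 [-0.002 -0.001  0.001]
-0.06 [-0.002  0.     0.316]
-0.064 [0.056 0.302 0.315]
-0.068 [0.056 0.057 0.059]
-0.072 [-0.001  0.055  0.058]
-0.076 [-0.002  0.001  0.037]
-0.08 [-0.001  0.     0.035]
-0.084 [-0.001 -0.     0.013]
-0.088 [-0.002 -0.     0.001]
-0.092 [-0.001  0.029  0.046]
-0.096 [0.045 0.045 0.047]
-0.1 [-0.001  0.295  0.315]
-0.104 [-0.001  0.303  0.315]
-0.108 [-0.002 -0.     0.001]
-0.112 [-0.002 -0.     0.001]
-0.116 [-0.001  0.     0.332]
```

>>> step_arm(steps=[[0, 0, 0, 0], [0, 0, 0, 0], [0, 0, 0, 0], [0, 0, 0, 0]], claw=100)

```text
time: 2.8
tool_pos: [0.4849, -0.0927, 0.2739]
tool_rot: [0.002, 1.0, -0.018, 0.002]
contact_force: [0.0, 0.8, 0.4]
gripper_width: 0.998
```

```bash
cat > prof.py <<'E'
from h import *
im,d,P,s=wcloud(); q=np.array(s["tool_rot"]); Rm=R.from_quat(q[[1,2,3,0]]).as_matrix()
t=(P-s["tool_pos"])@Rm; print(s["gripper_width"])
F=t.reshape(-1,3); F=F[~np.isnan(F[:,0])]; F=F[(abs(F[:,0])<.06)&(F[:,2]<.03)&(F[:,2]>-.2)&(abs(F[:,1])<.15)]
for z0 in np.arange(-.15,.03,.01):
    m=F[(F[:,2]>=z0)&(F[:,2]<z0+.01)]
    if len(m)>3:
        L=m[m[:,1]>0]; o=m[m[:,1]<-.0]
        f=lambda a,i:(a[:,i].min().round(3),a[:,i].max().round(3)) if len(a) else None
        print(z0.round(3),len(m),"y-",f(o,1),f(o,0),"y+",f(L,1),f(L,0))
    np.save("prof.npy",F)
save("w2.png",im)
E
python3 prof.py
```

```text
0.9981172092839475
-0.1 182 y- (np.float64(-0.03), np.float64(-0.013)) (np.float64(0.018), np.float64(0.021)) y+ (np.float64(0.014), np.float64(0.031)) (np.float64(0.018), np.float64(0.021))
-0.09 9917 y- (np.float64(-0.065), np.float64(-0.0)) (np.float64(0.006), np.float64(0.019)) y+ (np.float64(0.0), np.float64(0.065)) (np.float64(0.006), np.float64(0.019))
-0.08 9823 y- (np.float64(-0.073), np.float64(-0.0)) (np.float64(-0.006), np.float64(0.019)) y+ (np.float64(0.0), np.float64(0.073)) (np.float64(-0.006), np.float64(0.019))
-0.07 12267 y- (np.float64(-0.074), np.float64(-0.031)) (np.float64(-0.012), np.float64(0.017)) y+ (np.float64(0.033), np.float64(0.075)) (np.float64(-0.012), np.float64(0.017))
-0.06 2530 y- (np.float64(-0.073), np.float64(-0.04)) (np.float64(-0.0), np.float64(0.015)) y+ (np.float64(0.041), np.float64(0.074)) (np.float64(-0.0), np.float64(0.015))
-0.05 2191 y- (np.float64(-0.056), np.float64(-0.041)) (np.float64(-0.011), np.float64(0.012)) y+ (np.float64(0.043), np.float64(0.058)) (np.float64(-0.011), np.float64(0.012))
-0.04 2033 y- (np.float64(-0.056), np.float64(-0.041)) (np.float64(-0.011), np.float64(0.012)) y+ (np.float64(0.043), np.float64(0.057)) (np.float64(-0.012), np.float64(0.012))
-0.03 1600 y- (np.float64(-0.056), np.float64(-0.041)) (np.float64(-0.011), np.float64(0.012)) y+ (np.float64(0.043), np.float64(0.057)) (np.float64(-0.011), np.float64(0.012))
-0.02 656 y- (np.float64(-0.054), np.float64(-0.041)) (np.float64(-0.011), np.float64(0.012)) y+ (np.float64(0.043), np.float64(0.055)) (np.float64(-0.011), np.float64(0.012))
```

View pics/w2.png

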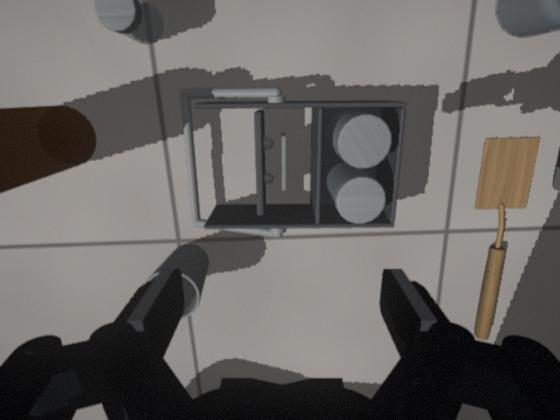

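The second view shows the bar at column ~190, the board at ~262 and the bottle foot at about (70, 135). Fully open, the knuckles reach 74 mm to the side, which is more than the finger backs at 57 mm. A vertical push would therefore touch the bottle too high, so I'll want a tilted tool for that part. I'll re-measure now that the arm is still.

```bash
cat > meas.py <<'E'
from h import *
im,d,P,s=wcloud(); W=P.reshape(-1,3); W=W[~np.isnan(W[:,0])]
q=np.array(s["tool_rot"]); Rm=R.from_quat(q[[1,2,3,0]]).as_matrix(); print(s["tool_pos"].round(4),Rm.round(3).tolist(),s["joint_pos"].round(2))
def sel(x0,x1,y0,y1,z0,z1): return W[(W[:,0]>x0)&(W[:,0]<x1)&(W[:,1]>y0)&(W[:,1]<y1)&(W[:,2]>z0)&(W[:,2]<z1)]
Q=sel(.4,.6,-.25,0,.067,.083); print("rect",cv2.minAreaRect((Q[:,:2]*1000).astype(np.float32)))
H=sel(.44,.54,-.005,.05,.015,.12); print("bar",len(H),np.percentile(H,[2,50,98],axis=0).round(4).tolist())
B=sel(.45,.53,-.09,-.03,.05,.062); print("board",np.percentile(B,[2,50,98],axis=0).round(4).tolist())
from scipy.optimize import least_squares
for z0,z1 in((.015,.06),(.06,.15)):
    Q=sel(.45,.6,.08,.24,z0,z1)
    if len(Q)>20:
        f=least_squares(lambda c:np.hypot(Q[:,0]-c[0],Q[:,1]-c[1])-.036,[.525,.165],loss="soft_l1",f_scale=.003); print("bottle",len(Q),f.x.round(4))
E
python3 meas.py
```

```text
[ 0.4849 -0.0926  0.2739] [[0.999, -0.036, 0.003], [-0.036, -0.999, -0.004], [0.003, 0.004, -1.0]] [-0.34 -0.29  1.86 -0.    1.57  1.27]
rect ((490.99090576171875, -113.25525665283203), (204.59165954589844, 155.66830444335938), 88.46455383300781)
bar 782 [[0.4423, 0.0027, 0.0291], [0.4932, 0.0073, 0.0331], [0.5382, 0.0132, 0.0352]]
board [[0.4519, -0.0755, 0.0539], [0.4919, -0.0711, 0.0573], [0.5284, -0.0667, 0.0589]]
bottle 1530 [0.5247 0.162 ]
bottle 4458 [0.5248 0.162 ]
```

>>> step_arm(steps=[[2, -30, 0, 0], [2, -30, 10, 0], [0, -30, 30, 0], [0, -10, 35, 0], [0, 0, 35, 0], [0, 0, 35, 0], [0, 0, 10, 0], [0, 0, 0, 0]], claw=50)

```text
time: 3.7
tool_pos: [0.4962, 0.0094, 0.1173]
tool_rot: [0.002, 1.0, -0.019, 0.006]
contact_force: [0.6, -0.1, 1.1]
gripper_width: 0.497
```

>>> step_arm(steps=[[-2, 1, 30, 0], [-1, 1, 30, 0], [0, 0, 22, 0], [0, 0, 10, 0], [0, 0, 4, 0], [0, 0, 0, 0]])

```text
time: 4.3
tool_pos: [0.5049, 0.0047, 0.0313]
tool_rot: [0.004, 1.0, -0.02, 0.016]
contact_force: [-0.3, -0.0, 0.7]
gripper_width: 0.499
```

>>> step_arm(steps=[[-5, -2, 6, 0], [-4, -1, 5, 0], [0, 0, 4, 0], [0, 0, 0, 0]])

```text
time: 4.7
tool_pos: [0.499, 0.0078, 0.019]
tool_rot: [0.004, 1.0, -0.02, 0.02]
contact_force: [0.1, -0.2, -0.9]
gripper_width: 0.501
```

>>> step_arm(steps=[[0, 0, 4, 0], [0, 0, 0, 0], [0, 0, 0, 0], [0, 0, 0, 0], [0, 0, 0, 0], [0, 0, 0, 0]], claw=0)

```text
time: 5.3
tool_pos: [0.4994, 0.0092, 0.0147]
tool_rot: [0.003, 1.0, -0.019, 0.02]
contact_force: [0.3, 1.6, 0.0]
gripper_width: 0.09
```

>>> step_arm(steps=[[0, -3, -9, 0], [0, -2, -9, 0], [0, -1, -9, 0], [0, 0, -9, 0], [0, 0, 0, 0]])

```text
time: 5.8
tool_pos: [0.4996, 0.0156, 0.054]
tool_rot: [0.003, 1.0, -0.02, 0.022]
contact_force: [0.4, -0.5, -1.9]
gripper_width: 0.09
```

>>> step_arm(steps=[[0, 1, -14, 0], [0, 3, -14, 0], [0, 5, -13, 0], [0, 6, -12, 0], [0, 0, 0, 0]])

```text
time: 6.3
tool_pos: [0.4991, -0.0005, 0.1103]
tool_rot: [0.004, 0.999, -0.02, 0.027]
contact_force: [-0.9, -0.4, 1.1]
gripper_width: 0.086
```

>>> step_arm(steps=[[0, 12, -11, 0], [0, 12, -11, 0], [0, 13, -9, 0], [0, 14, -6, 0], [0, 0, 0, 0]])

```text
time: 6.8
tool_pos: [0.4982, -0.0427, 0.1512]
tool_rot: [-0.008, 0.999, -0.019, 0.032]
contact_force: [2.0, -2.7, -3.1]
gripper_width: 0.085
```

>>> step_arm(steps=[[0, 17, 0, 0], [0, 17, 1, 0], [0, 17, 2, 0], [0, 15, 3, 0], [0, 0, 0, 0]])

```text
time: 7.3
tool_pos: [0.4998, -0.0996, 0.1603]
tool_rot: [-0.02, 0.999, -0.018, 0.035]
contact_force: [1.0, -0.1, -4.4]
gripper_width: 0.086
```

>>> step_arm(steps=[[0, 9, 2, 0], [0, 7, 2, 0], [0, 5, 1, 0], [0, 0, 0, 0]])

```text
time: 7.7
tool_pos: [0.4994, -0.118, 0.1557]
tool_rot: [-0.022, 0.999, -0.017, 0.035]
contact_force: [-0.7, 0.3, 4.6]
gripper_width: 0.086
```

>>> step_arm(steps=[[0, 0, 0, 0], [0, 0, 0, 0], [0, 0, 0, 0], [0, 0, -20, 0], [0, 0, -30, 0], [0, 0, -30, 0], [0, 0, 0, 0]], claw=50)

```text
time: 8.4
tool_pos: [0.4896, -0.1199, 0.231]
tool_rot: [-0.022, 0.999, -0.015, 0.027]
contact_force: [-0.6, 0.2, -0.7]
gripper_width: 0.502
```

```bash
python3 - <<'E'
from h import *
im,d,P,s=wcloud(); W=P.reshape(-1,3); W=W[~np.isnan(W[:,0])]
H=W[(abs(W[:,0]-.49)<.05)&(W[:,1]<-.02)&(W[:,1]>-.2)&(W[:,2]>.13)&(W[:,2]<.2)]
print(len(H),np.percentile(H,[5,50,95],axis=0).round(4)); print(s["tool_pos"],s["tool_rot"])
P2=cloud("scene"); save("s2.png",cv2.resize(P2[0][90:270,180:380],(600,540),interpolation=2))
H=P2[2].reshape(-1,3); H=H[(abs(H[:,0]-.49)<.1)&(H[:,1]<-.02)&(H[:,1]>-.2)&(H[:,2]>.13)&(H[:,2]<.19)];print(len(H),np.percentile(H,[5,50,95],axis=0).round(4))
E
```

```text
2289 [[ 0.446  -0.1241  0.1668]
 [ 0.4946 -0.1193  0.1696]
 [ 0.5357 -0.1145  0.171 ]]
[ 0.48958988 -0.1199193   0.23098151] [-0.02191188  0.99927623 -0.01503099  0.02722062]
278 [[ 0.4156 -0.1176  0.1366]
 [ 0.4938 -0.1117  0.1671]
 [ 0.5668 -0.1014  0.1726]]
```

View pics/s2.png

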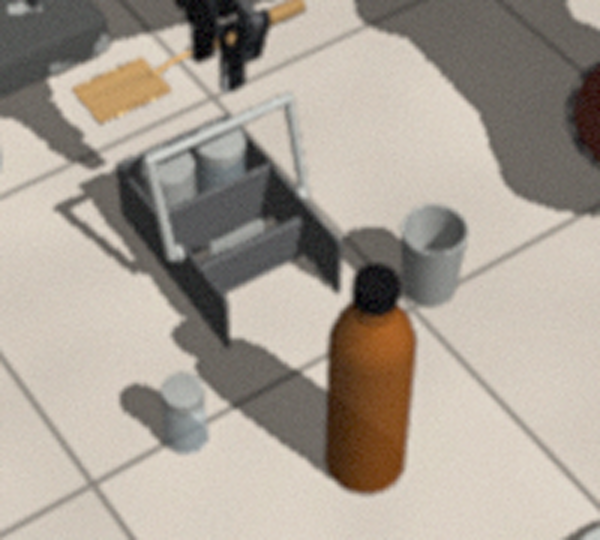

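The handle is fully back, with the bar at y ≈ -0.119, about 2.19 rad, and the mouth and bay are clear in the view. For the push I need the tool tilted. I'll look for free space where the arm can run against its reach limit and pick up tilt.

```bash
python3 - <<'E'
from h import *
W=np.vstack([np.load("topP.npy").reshape(-1,3),np.load("sceneP.npy").reshape(-1,3)]); W=W[~np.isnan(W[:,0])]
xs=np.arange(-.6,1.0,.1); ys=np.arange(.95,-1.05,-.1)
print("      "+" ".join(f"{x:5.1f}" for x in xs))
for y in ys:
    r=[]
    for x in xs:
        m=W[(W[:,0]>=x)&(W[:,0]<x+.1)&(W[:,1]<=y)&(W[:,1]>y-.1)]
        r.append(f"{int(np.percentile(m[:,2],99.5)*1000):5d}" if len(m)>3 else "    .")
    print(f"{y:5.2f} "+" ".join(r))
E
```

```text
-0.6  -0.5  -0.4  -0.3  -0.2  -0.1  -0.0   0.1   0.2   0.3   0.4   0.5   0.6   0.7   0.8   0.9
 0.95     .     .     .     .  -740  -737  -174     .  -200     .     .     .     .     .     .     .
 0.85     .     .     .     .     7     6     6     6     6   217   166     7     6     8     7     8
 0.75     .     .     .     .     6     7     6     7   215   234   207   121   122   122     8     9
 0.65     .     .     .     .     6     6     7     6   196   205   217   122   121   122     8     8
 0.55     .     .     .     .     6     7     6     6     7    21    21   120   121   121   195   182
 0.45     .     .     .     6     6     7     6     7     7    21    20    20    53   152   210   185
 0.35     .     .     .     7     6     7     6     6     6    18    21     7     7     7   190   166
 0.25     .     .     .     6     7     7     7     7     6     6   194   253     7     8   113   114
 0.15     .     .     .     7     6   314   316   713   716    86   174   250    76     7   115   115
 0.05     .     .     .     7     7   326   718   722   721    87    76    75    76    
[... 334 characters left out ...]
   .     .     6     7     7     6   604   585    23    65    64   105    63   184   189
-0.45     .     .     .     6     7     8     7   569   565     8    92   100   100    65   197   200
-0.55     .     .     .     8     7     8     7   483   476   214    89   100   101    65     9     7
-0.65     .     .     .     7     7     7     7     7   230   213    66    66    66    64     8     7
-0.75     .     .     .     1     6     5     8     6   112   171     6     7     8     7     8     6
-0.85  -210     .     .     .     .     .     .     .     .     .     .     .     .     .     .  -737
-0.95     .     .     .     .  -364     .     .     .     .     .  -271  -260  -274   -79   -78   -81
```

>>> step_arm(steps=[[-5, 10, -40, 0], [-15, 30, -30, 0], [-24, 42, -5, 0], [-24, 42, 0, 0], [-24, 42, 0, 0], [-24, 42, 0, 0], [-24, 42, 0, 0], [-24, 42, 0, 0]], claw=0)

```text
time: 9.3
tool_pos: [0.3055, -0.4116, 0.2661]
tool_rot: [-0.03, 0.999, -0.008, 0.016]
contact_force: [1.2, -0.9, 0.3]
gripper_width: -0.002
```

>>> step_arm(steps=[[-24, 42, 0, 0], [-24, 42, 0, 0], [-24, 42, 0, 0], [-24, 42, 0, 0], [-24, 42, 0, 0], [-24, 42, 0, 0], [-24, 42, 0, 0], [-24, 42, 0, 0]])

```text
time: 10.1
tool_pos: [0.0962, -0.748, 0.2145]
tool_rot: [-0.043, 0.999, -0.009, 0.013]
contact_force: [0.5, -0.1, -0.0]
gripper_width: -0.001
```

```bash
cat > st.py <<'E'
from h import *
s=state(); q=np.array(s["tool_rot"]); Rm=R.from_quat(q[[1,2,3,0]]).as_matrix(); print(s["time"],s["tool_pos"].round(4),s["joint_pos"].round(3),"\n",Rm.round(3).tolist(),s["contact_force"].round(1),s["gripper_width"])
E
python3 st.py
```

```text
10.1 [ 0.0962 -0.748   0.2145] [-1.552  0.413  1.223  0.029  1.591  0.037] 
 [[0.999, -0.017, 0.027], [-0.02, -0.996, 0.086], [0.025, -0.087, -0.996]] [ 0.5 -0.1 -0. ] -0.001222213788249072
```

>>> step_arm(steps=[[-10, 35, -30, 0], [-10, 35, -30, 0], [-5, 45, -15, 0], [-5, 48, -10, 0], [0, 48, -10, 0], [0, 48, -10, 0], [0, 48, -10, 0], [0, 48, -10, 0]])

```text
time: 10.9
tool_pos: [0.0451, -0.9867, 0.2269]
tool_rot: [-0.033, 0.999, -0.013, 0.015]
contact_force: [-0.3, 0.3, 2.1]
gripper_width: -0.001
```

```bash
python3 st.py
```

```text
10.9 [ 0.0451 -0.9867  0.2269] [-1.608  1.184  0.057  0.03   1.967 -0.   ] 
 [[0.999, -0.026, 0.03], [-0.027, -0.997, 0.066], [0.029, -0.066, -0.997]] [-0.3  0.3  2.1] -0.0012642034262649266
```

>>> step_arm(steps=[[0, 50, 0, 0], [0, 50, 0, 0], [0, 50, 0, 0]])

```text
time: 11.2
tool_pos: [0.0376, -1.0203, 0.186]
tool_rot: [0.009, 1.0, -0.014, 0.017]
contact_force: [-0.2, -0.4, 0.2]
gripper_width: 0.003
```

```bash
python3 st.py
```

```text
11.2 [ 0.0376 -1.0203  0.186 ] [-1.616  1.223  0.059  0.036  1.843 -0.008] 
 [[0.999, -0.028, 0.033], [-0.027, -0.999, -0.018], [0.034, 0.018, -0.999]] [-0.2 -0.4  0.2] 0.002878079488100033
```

>>> step_arm(steps=[[0, 50, -10, 0], [0, 50, -10, 0], [0, 50, -10, 0], [0, 50, -10, 0], [0, 50, -10, 0], [0, 50, -10, 0]])

```text
time: 11.8
tool_pos: [0.0217, -1.0682, 0.2137]
tool_rot: [0.103, 0.994, -0.015, 0.02]
contact_force: [-0.4, -0.6, -0.3]
gripper_width: 0.005
```

```bash
python3 st.py
```

```text
11.8 [ 0.0217 -1.0682  0.2137] [-1.633  1.204  0.056  0.05   1.677 -0.021] 
 [[0.999, -0.034, 0.037], [-0.026, -0.978, -0.206], [0.044, 0.205, -0.978]] [-0.4 -0.6 -0.3] 0.004561020981153682
```

>>> step_arm(steps=[[0, 50, -10, 0], [0, 50, -10, 0], [0, 50, -10, 0], [0, 50, -10, 0], [0, 50, -10, 0], [0, 50, -10, 0], [0, 50, -10, 0], [0, 50, -10, 0]])

```text
time: 12.6
tool_pos: [0.0023, -1.1081, 0.3284]
tool_rot: [0.229, 0.973, -0.017, 0.023]
contact_force: [0.4, -0.7, -0.6]
gripper_width: 0.003
```

```bash
python3 st.py
```

```text
12.6 [ 0.0023 -1.1081  0.3284] [-1.654  1.112  0.056  0.074  1.516 -0.035] 
 [[0.998, -0.044, 0.037], [-0.023, -0.895, -0.446], [0.052, 0.444, -0.894]] [ 0.4 -0.7 -0.6] 0.0025341457895838478
```

>>> step_arm(steps=[[0, 50, -10, 0], [0, 50, -10, 0], [0, 50, -10, 0], [0, 0, 0, 0], [0, -20, 8, 0], [0, -30, 12, 0], [0, -30, 12, 0], [0, 0, 0, 0]])

```text
time: 13.4
tool_pos: [-0.0001, -1.0612, 0.3057]
tool_rot: [0.271, 0.962, -0.018, 0.023]
contact_force: [0.8, 0.4, -2.9]
gripper_width: 0.005
```

```bash
python3 st.py
```

```text
13.4 [-1.0000e-04 -1.0612e+00  3.0570e-01] [-1.663  0.764  0.654  0.09   1.18  -0.065] 
 [[0.998, -0.048, 0.035], [-0.022, -0.853, -0.522], [0.055, 0.52, -0.852]] [ 0.8  0.4 -2.9] 0.005465070639824473
```

>>> step_arm(steps=[[0, 0, 0, -8.5], [0, 0, 0, -8.5], [0, 0, 0, -8.5], [0, 0, 0, -8.5], [0, 0, 0, -8.5], [0, 0, 0, -8.5], [0, 0, 0, -8.5], [0, 0, 0, -8.5]])

```text
time: 14.2
tool_pos: [-0.0008, -1.0716, 0.3258]
tool_rot: [0.246, 0.801, 0.528, -0.141]
contact_force: [-0.5, -0.1, 0.6]
gripper_width: 0.002
```

>>> step_arm(steps=[[0, 0, 0, -8], [0, 0, 0, -8], [0, 0, 0, 0]])

```text
time: 14.5
tool_pos: [-0.0012, -1.0766, 0.3368]
tool_rot: [0.227, 0.714, 0.637, -0.18]
contact_force: [-0.1, -0.0, -0.0]
gripper_width: 0.001
```

```bash
cat >> st.py <<'E'
import sys
if len(sys.argv)>3:
    g=np.array(list(map(float,sys.argv[1:4]))); print("to goal, tool mm",(Rm.T@(g-s["tool_pos"])*1000).round(1))
E
python3 st.py .3 -.5 .45
```

```text
14.5 [-0.0012 -1.0766  0.3368] [-1.663  0.787  0.579  0.09   1.193 -1.558] 
 [[0.123, 0.992, 0.033], [0.828, -0.084, -0.554], [-0.547, 0.095, -0.832]] [-0.1 -0.  -0. ] 0.0006684859347578959
to goal, tool mm [ 452.5  261.  -403.9]
```

>>> step_arm(steps=[[32, 18, -29, 0], [32, 18, -29, 0], [32, 18, -29, 0], [32, 18, -29, 0], [32, 18, -29, 0], [32, 18, -29, 0], [32, 18, -29, 0], [32, 18, -29, 0]])

```text
time: 15.3
tool_pos: [0.1689, -0.7539, 0.4068]
tool_rot: [0.232, 0.725, 0.624, -0.179]
contact_force: [1.6, -0.4, -1.5]
gripper_width: 0.0
```

```bash
python3 st.py .38 -.4 .42
```

```text
15.3 [ 0.1689 -0.7539  0.4068] [-1.429 -0.007  1.464 -0.056  1.091 -1.269] 
 [[0.158, 0.987, 0.03], [0.82, -0.114, -0.56], [-0.549, 0.113, -0.828]] [ 1.6 -0.4 -1.5] 0.00038956847716204525
to goal, tool mm [ 316.5  169.5 -202.7]
```

>>> step_arm(steps=[[36, 19, -23, 0], [36, 19, -23, 0], [36, 19, -23, 0], [36, 19, -23, 0], [36, 19, -23, 0], [36, 19, -23, 0], [36, 19, -23, 0], [36, 19, -23, 0]])

```text
time: 16.1
tool_pos: [0.3706, -0.4282, 0.4475]
tool_rot: [0.253, 0.733, 0.606, -0.18]
contact_force: [1.0, 0.1, 0.3]
gripper_width: 0.0
```

```bash
python3 st.py .5 .25 .42
```

```text
16.1 [ 0.3706 -0.4282  0.4475] [-0.802 -0.427  1.766 -0.402  1.313 -0.608] 
 [[0.201, 0.979, 0.043], [0.797, -0.138, -0.588], [-0.57, 0.153, -0.808]] [1.  0.1 0.3] 0.00011052136560741445
to goal, tool mm [ 582.2   28.9 -371.1]
```

>>> step_arm(steps=[[39, 2, -25, 0], [39, 2, -25, 0], [39, 2, -25, 0], [39, 2, -25, 0], [39, 2, -25, 0], [39, 2, -25, 0], [39, 2, -25, 0], [39, 2, -25, 0]])

```text
time: 16.9
tool_pos: [0.4517, -0.0515, 0.4608]
tool_rot: [0.271, 0.744, 0.589, -0.164]
contact_force: [0.8, -0.3, 0.7]
gripper_width: 0.0
```

```bash
python3 st.py .52 .26 .4
```

```text
16.9 [ 0.4517 -0.0515  0.4608] [ 0.094 -0.422  1.745 -0.657  1.751  0.181] 
 [[0.253, 0.965, 0.074], [0.787, -0.16, -0.596], [-0.563, 0.209, -0.799]] [ 0.8 -0.3  0.7] 0.00010353804947088546
to goal, tool mm [ 296.5    3.2 -132. ]
```

>>> step_arm(steps=[[40, 0, -18, -1.5], [40, 0, -18, -1.5], [40, 0, -18, -1.5], [40, 0, -18, -1.5], [40, 0, -18, -1.5], [40, 0, -18, -1.5], [40, 0, -18, -1.5], [0, 0, 0, 0]])

```text
time: 17.7
tool_pos: [0.5028, 0.2702, 0.4199]
tool_rot: [0.262, 0.696, 0.647, -0.169]
contact_force: [0.3, -1.2, -0.2]
gripper_width: 0.002
```

```bash
python3 st.py .54 .27 .15
```

```text
17.7 [0.5028 0.2702 0.4199] [ 0.625  0.049  1.397 -0.608  1.935  0.545] 
 [[0.105, 0.989, 0.104], [0.812, -0.025, -0.584], [-0.575, 0.146, -0.805]] [ 0.3 -1.2 -0.2] 0.002359443711993872
to goal, tool mm [158.8  -2.4 221.3]
```

>>> step_arm(steps=[[20, 0, 28, 0], [20, 0, 28, 0], [20, 0, 28, 0], [20, 0, 28, 0], [20, 0, 28, 0], [20, 0, 28, 0], [14, 0, 20, 0], [0, 0, 0, 0]])

```text
time: 18.5
tool_pos: [0.5537, 0.2778, 0.2046]
tool_rot: [0.266, 0.709, 0.635, -0.149]
contact_force: [-0.9, -1.3, -0.0]
gripper_width: -0.002
```

```bash
python3 st.py .535 .235 .022; python3 - <<'E'
from h import *
from scipy.optimize import least_squares
for n in("top","scene"):
    im,d,P=cloud(n); W=P.reshape(-1,3); Q=W[(abs(W[:,0]-.525)<.06)&(abs(W[:,1]-.162)<.06)&(W[:,2]>.02)&(W[:,2]<.165)]
    f=least_squares(lambda c:np.hypot(Q[:,0]-c[0],Q[:,1]-c[1])-.036,[.525,.165],loss="soft_l1",f_scale=.003); print(n,len(Q),f.x.round(4))
save("s3.png",cv2.resize(im[80:320,180:440],(780,720)[:2] if 0 else (650,600),interpolation=2))
E
```

```text
18.5 [0.5537 0.2778 0.2046] [ 0.59   0.23   1.552 -0.573  1.606  0.752] 
 [[0.148, 0.981, 0.127], [0.822, -0.051, -0.567], [-0.55, 0.188, -0.814]] [-0.9 -1.3 -0. ] -0.0018655052592873478
to goal, tool mm [ 62.4 -50.4 170.5]
top 136 [0.5276 0.1617]
scene 921 [0.5237 0.1655]
```

View pics/s3.png

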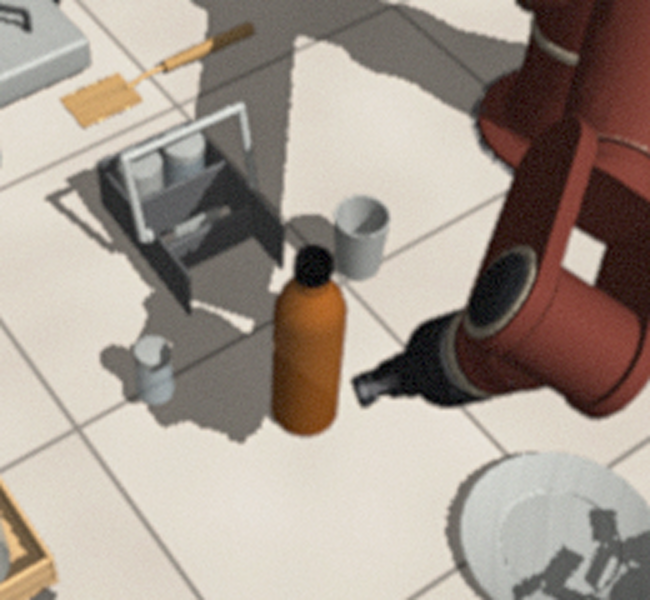

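>>> step_arm(steps=[[12, -10, 33, 0], [12, -10, 33, 0], [12, -10, 33, 0], [12, -10, 30, 0], [6, -4, 15, 0], [0, 0, 0, 0], [0, 0, 0, 0]])

```text
time: 19.3
tool_pos: [0.5542, 0.2524, 0.0739]
tool_rot: [0.272, 0.717, 0.63, -0.126]
contact_force: [-0.6, -0.3, 1.2]
gripper_width: 0.0
```

```bash
python3 st.py .535 .23 .018
```

```text
19.3 [0.5542 0.2524 0.0739] [ 0.559  0.314  1.685 -0.597  1.369  0.879] 
 [[0.175, 0.971, 0.161], [0.834, -0.059, -0.549], [-0.524, 0.231, -0.82]] [-0.6 -0.3  1.2] 0.00045839220575063036
to goal, tool mm [  7.3 -30.2  55.1]
```

>>> step_arm(steps=[[3, -10, 16, 0], [2, -10, 16, 0], [2, -8, 14, 0], [0, -2, 7, 0], [0, 0, 0, 0], [0, 0, 0, 0]])

```text
time: 19.9
tool_pos: [0.5361, 0.2312, 0.0203]
tool_rot: [0.273, 0.718, 0.629, -0.123]
contact_force: [0.6, 0.9, -0.2]
gripper_width: 0.002
```

```bash
python3 st.py .532 .215 .018; python3 prof.py | head -1
```

```text
19.9 [0.5361 0.2312 0.0203] [ 0.545  0.334  1.767 -0.617  1.272  0.934] 
 [[0.179, 0.97, 0.167], [0.836, -0.06, -0.546], [-0.519, 0.237, -0.821]] [ 0.6  0.9 -0.2] 0.0021255795712240787
to goal, tool mm [-13.1  -3.5  10. ]
0.0021255795712240787
```

View pics/w2.png

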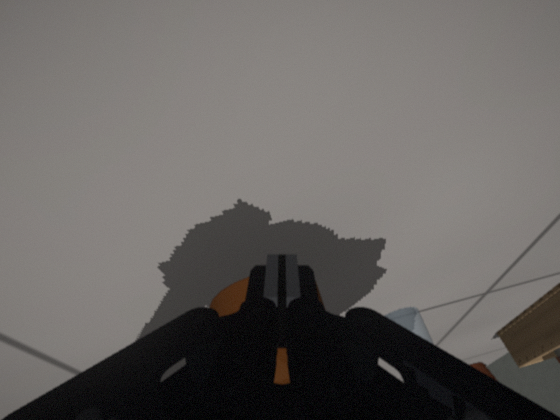

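>>> step_arm(steps=[[-7, -1, 4, 0], [-7, -1, 4, 0], [-5, -1, 3, 0], [-5, -1, 3, 0], [-5, -1, 3, 0], [0, 0, 0, 0]])

```text
time: 20.55
tool_pos: [0.5306, 0.1975, 0.0223]
tool_rot: [0.272, 0.718, 0.629, -0.119]
contact_force: [-0.5, 0.7, -0.5]
gripper_width: 0.001
```

```bash
cat > bt.py <<'E'
from h import *
from scipy.optimize import least_squares
import sys; y0=float(sys.argv[1])
for n,o in(("top",(-.0025,.0)),("scene",(.001,-.0035))):
    im,d,P=cloud(n); W=P.reshape(-1,3)
    for z0,z1 in((.03,.09),(.09,.165)):
        Q=W[(abs(W[:,0]-.51)<.06)&(abs(W[:,1]-y0)<.055)&(W[:,2]>z0)&(W[:,2]<z1)]
        if n=="top" and z0<.05: continue
        I=im.reshape(-1,3)[(abs(W[:,0]-.51)<.06)&(abs(W[:,1]-y0)<.055)&(W[:,2]>z0)&(W[:,2]<z1)].astype(int)
        Q=Q[I[:,0]>I[:,2]*2]
        f=least_squares(lambda c:np.hypot(Q[:,0]-c[0],Q[:,1]-c[1])-.036,[.51,y0],loss="soft_l1",f_scale=.003); print(n,z0,len(Q),(f.x+o).round(4))
save(f"b{int(state()['time']*10)}.png",cv2.resize(im[100:280,190:370],(600,600),interpolation=2))
E
python3 st.py .53 .19 .018; python3 bt.py .155
```

```text
20.55 [0.5306 0.1975 0.0223] [ 0.501  0.277  1.834 -0.631  1.234  0.91 ] 
 [[0.181, 0.968, 0.172], [0.839, -0.06, -0.541], [-0.513, 0.242, -0.823]] [-0.5  0.7 -0.5] 0.0010393133326367248
to goal, tool mm [-4.2 -1.2  7.5]
top 0.09 1 [0.5237 0.1524]
scene 0.03 330 [0.5234 0.1535]
scene 0.09 466 [0.5233 0.1533]
```

>>> step_arm(steps=[[-6, -1, 4, 0], [-6, -1, 4, 0], [-6, -1, 4, 0], [-6, -1, 4, 0], [-6, -1, 4, 0], [-6, -1, 4, 0], [-6, -1, 4, 0], [0, 0, 0, 0]])

```text
time: 21.45
tool_pos: [0.5248, 0.1477, 0.0223]
tool_rot: [0.273, 0.718, 0.63, -0.112]
contact_force: [-0.4, 1.8, -0.7]
gripper_width: 0.005
```

```bash
python3 st.py .525 .12 .018; python3 bt.py .1
```

```text
21.45 [0.5248 0.1477 0.0223] [ 0.427  0.203  1.922 -0.656  1.172  0.869] 
 [[0.182, 0.966, 0.183], [0.843, -0.057, -0.534], [-0.506, 0.251, -0.825]] [-0.4  1.8 -0.7] 0.005307588361171163
to goal, tool mm [-21.1   0.7  18.4]
top 0.09 5 [0.5183 0.1051]
scene 0.03 324 [0.5174 0.1038]
scene 0.09 476 [0.5175 0.1036]
```

>>> step_arm(steps=[[-6, -1.3, 4, 0], [-6, -1.3, 4, 0], [-6, -1.3, 4, 0], [-6, -1.3, 4, 0], [-6, -1.3, 4, 0], [-6, -1.3, 4, 0], [-6, -1.3, 4, 0], [0, 0, 0, 0]])

```text
time: 22.35
tool_pos: [0.5198, 0.1023, 0.0222]
tool_rot: [0.275, 0.718, 0.632, -0.103]
contact_force: [-0.0, 0.7, -1.0]
gripper_width: -0.001
```

```bash
python3 st.py .513 .07 .018; python3 bt.py .053
```

```text
22.35 [0.5198 0.1023 0.0222] [ 0.351  0.135  2.    -0.679  1.107  0.823] 
 [[0.181, 0.963, 0.199], [0.849, -0.051, -0.525], [-0.496, 0.264, -0.827]] [-0.   0.7 -1. ] -0.0006482298133557489
to goal, tool mm [-26.6  -6.   19.1]
top 0.09 12 [0.5125 0.0576]
scene 0.03 314 [0.5122 0.058 ]
scene 0.09 462 [0.5121 0.0581]
```

>>> step_arm(steps=[[-6, -2, 4, 0], [-6, -2, 4, 0], [-6, -2, 4, 0], [-6, -2, 4, 0], [-6, -2, 4, 0], [-6, -2, 4, 0], [-6, -2, 4, 0], [0, 0, 0, 0]])

```text
time: 23.25
tool_pos: [0.514, 0.0595, 0.022]
tool_rot: [0.278, 0.716, 0.634, -0.09]
contact_force: [0.3, 0.2, 0.2]
gripper_width: -0.002
```

```bash
python3 st.py .505 .03 .018; python3 bt.py .005
```

```text
23.25 [0.514  0.0595 0.022 ] [ 0.271  0.065  2.076 -0.7    1.033  0.772] 
 [[0.18, 0.958, 0.222], [0.858, -0.042, -0.512], [-0.481, 0.283, -0.83]] [0.3 0.2 0.2] -0.0019017756857062744
to goal, tool mm [-25.   -8.5  16.4]
top 0.09 17 [0.5073 0.0145]
scene 0.03 295 [0.5069 0.0151]
scene 0.09 491 [0.507  0.0152]
```

```bash
ls -t pics | head -1; cp pics/$(ls -t pics|head -1) pics/now.png
```

```text
b233.png
```

View pics/now.png

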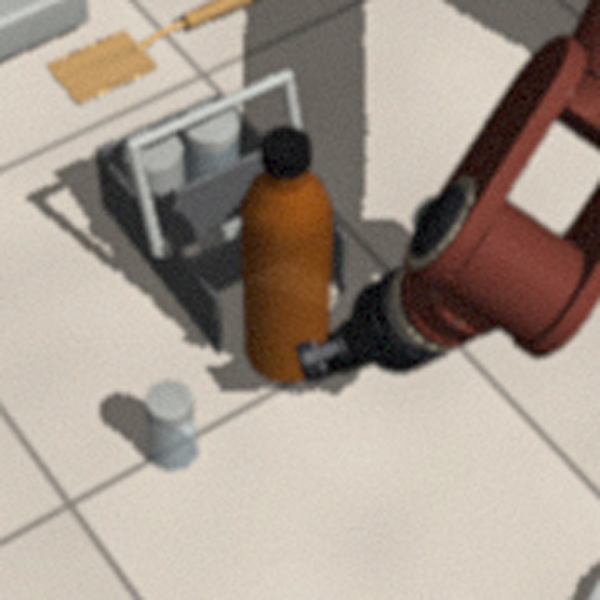

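>>> step_arm(steps=[[-6, -2, 4, 0], [-6, -2, 4, 0], [-6, -2, 4, 0], [-6, -2, 4, 0], [-5, -1, 3, 0], [0, 0, 0, 0]])

```text
time: 23.95
tool_pos: [0.5114, 0.0301, 0.0214]
tool_rot: [0.279, 0.715, 0.636, -0.081]
contact_force: [-0.6, 0.2, -0.1]
gripper_width: 0.002
```

```bash
python3 st.py .5 .0135 .022; python3 bt.py -.015
```

```text
23.95 [0.5114 0.0301 0.0214] [ 0.21   0.022  2.121 -0.712  0.978  0.73 ] 
 [[0.178, 0.954, 0.239], [0.864, -0.035, -0.503], [-0.472, 0.296, -0.831]] [-0.6  0.2 -0.1] 0.0021220110463808705
to goal, tool mm [-16.7 -10.1   5.1]
top 0.09 22 [ 0.5047 -0.015 ]
scene 0.03 289 [ 0.5043 -0.0142]
scene 0.09 484 [ 0.5041 -0.0144]
```

>>> step_arm(steps=[[-3, -1, 1.5, 0], [-3, -1, 1.5, 0], [-3, -1, 1.5, 0], [0, 0, 0, 0]])

```text
time: 24.45
tool_pos: [0.5095, 0.0222, 0.021]
tool_rot: [0.279, 0.714, 0.637, -0.079]
contact_force: [-1.0, 0.8, 0.8]
gripper_width: 0.001
```

>>> step_arm(steps=[[-3, -1, 1.5, 0], [0, 0, 0, 0]])

```text
time: 24.65
tool_pos: [0.5087, 0.0193, 0.021]
tool_rot: [0.279, 0.714, 0.637, -0.078]
contact_force: [-0.1, 0.6, 0.6]
gripper_width: 0.001
```

>>> step_arm(steps=[[-2.5, -0.5, 1.3, 0], [-2.5, -0.5, 1.3, 0]])

```text
time: 24.85
tool_pos: [0.5082, 0.0145, 0.021]
tool_rot: [0.279, 0.714, 0.638, -0.077]
contact_force: [0.1, 5.8, 1.3]
gripper_width: 0.002
```

>>> step_arm(steps=[[-2, -0.4, 1, 0]])

```text
time: 24.95
tool_pos: [0.5082, 0.0128, 0.021]
tool_rot: [0.279, 0.714, 0.638, -0.076]
contact_force: [0.4, 7.8, 2.6]
gripper_width: 0.001
```

>>> step_arm(steps=[[-1.5, -0.3, 0.8, 0]])

```text
time: 25.05
tool_pos: [0.5084, 0.0121, 0.0211]
tool_rot: [0.279, 0.714, 0.638, -0.074]
contact_force: [-0.3, 9.2, 3.1]
gripper_width: 0.002
```

>>> step_arm(steps=[[0, 0, 0, 0]])

```text
time: 25.15
tool_pos: [0.5084, 0.0124, 0.021]
tool_rot: [0.278, 0.714, 0.638, -0.074]
contact_force: [0.7, 2.3, 2.2]
gripper_width: -0.0
```

```bash
python3 bt.py -.03; python3 st.py
```

```text
top 0.09 27 [ 0.5023 -0.0327]
scene 0.03 286 [ 0.5019 -0.0318]
scene 0.09 479 [ 0.5021 -0.0319]
25.25 [0.5084 0.0123 0.021 ] [ 0.168 -0.009  2.151 -0.71   0.941  0.694] 
 [[0.175, 0.952, 0.25], [0.87, -0.031, -0.492], [-0.461, 0.304, -0.834]] [-0.5  5.3  2.1] -0.0014815913241567258
```

>>> step_arm(steps=[[-1.5, -0.2, 0.8, 0], [-1.2, -0.2, 0.6, 0]])

```text
time: 25.45
tool_pos: [0.5089, 0.0115, 0.0211]
tool_rot: [0.278, 0.715, 0.638, -0.071]
contact_force: [-1.8, 11.7, 4.4]
gripper_width: 0.002
```

>>> step_arm(steps=[[-0.7, -0.1, 0.3, 0]])

```text
time: 25.55
tool_pos: [0.5088, 0.0117, 0.0211]
tool_rot: [0.277, 0.715, 0.638, -0.07]
contact_force: [-0.5, 7.3, 2.5]
gripper_width: -0.001
```

>>> step_arm(steps=[[-1.9, -0.2, 1, 0], [-1.9, -0.2, 1, 0]])

```text
time: 25.75
tool_pos: [0.5097, 0.0107, 0.0212]
tool_rot: [0.276, 0.715, 0.639, -0.066]
contact_force: [-1.2, 13.2, 3.7]
gripper_width: 0.0
```

>>> step_arm(steps=[[-1.7, -0.2, 0.9, 0]])

```text
time: 25.85
tool_pos: [0.51, 0.0105, 0.0212]
tool_rot: [0.275, 0.716, 0.639, -0.064]
contact_force: [-2.5, 13.1, 4.9]
gripper_width: 0.001
```

```bash
python3 bt.py -.033; python3 st.py
```

```text
top 0.09 28 [ 0.5031 -0.0342]
scene 0.03 284 [ 0.5028 -0.0332]
scene 0.09 478 [ 0.5027 -0.0336]
25.95 [0.51   0.0105 0.0212] [ 0.154 -0.022  2.159 -0.695  0.919  0.677] 
 [[0.176, 0.949, 0.26], [0.88, -0.032, -0.475], [-0.442, 0.312, -0.841]] [-2.3 12.8  3.7] 0.0016332007587494814
```

>>> step_arm(steps=[[-1.8, -0.3, 1, 0], [-1.8, -0.3, 1, 0], [-1.8, -0.3, 1, 0], [-1.8, -0.3, 1, 0]])

```text
time: 26.35
tool_pos: [0.5111, 0.0101, 0.0213]
tool_rot: [0.272, 0.717, 0.64, -0.055]
contact_force: [-2.4, 14.4, 5.3]
gripper_width: 0.003
```

>>> step_arm(steps=[[-1.8, -0.3, 1, 0], [-1.8, -0.3, 1, 0], [-1.8, -0.3, 1, 0], [-1.8, -0.3, 1, 0]])

```text
time: 26.75
tool_pos: [0.5121, 0.0098, 0.0215]
tool_rot: [0.268, 0.718, 0.64, -0.046]
contact_force: [-3.7, 13.7, 6.0]
gripper_width: 0.004
```

>>> step_arm(steps=[[-1.7, -0.5, 0.9, 0], [-1.7, -0.5, 0.9, 0], [-1.7, -0.5, 0.9, 0], [-1.7, -0.5, 0.9, 0], [-1.7, -0.5, 0.9, 0]])

```text
time: 27.25
tool_pos: [0.5122, 0.0099, 0.0217]
tool_rot: [0.264, 0.72, 0.641, -0.035]
contact_force: [-2.6, 14.1, 6.1]
gripper_width: -0.002
```

```bash
python3 bt.py -.033; python3 st.py
```

```text
top 0.09 30 [ 0.5041 -0.035 ]
scene 0.03 247 [ 0.5039 -0.0344]
scene 0.09 482 [ 0.504  -0.0343]
27.35 [0.5121 0.0099 0.0217] [ 0.124 -0.057  2.181 -0.645  0.864  0.632] 
 [[0.177, 0.941, 0.288], [0.904, -0.04, -0.425], [-0.388, 0.336, -0.858]] [-3.8 13.2  6.7] 0.002147296113980311
```

>>> step_arm(steps=[[1, 0, -0.5, 0], [2, 0, -1, 0], [4, 0, -2, 0], [8, 0, -4, 0], [15, 0, -8, 0], [20, 0, -10, 0], [20, 0, -12, 0], [20, 0, -15, 0]])

```text
time: 28.15
tool_pos: [0.5082, 0.1134, 0.0277]
tool_rot: [0.263, 0.722, 0.639, -0.042]
contact_force: [0.7, 0.1, 0.6]
gripper_width: 0.002
```

>>> step_arm(steps=[[10, 0, -25, 0], [0, 0, -30, 0], [0, 0, -30, 0], [0, 0, -20, 0], [0, 0, 0, 0], [0, 0, 0, 0]])

```text
time: 28.75
tool_pos: [0.4779, 0.1734, 0.1142]
tool_rot: [0.262, 0.72, 0.64, -0.045]
contact_force: [-0.1, 0.3, -0.7]
gripper_width: 0.003
```

```bash
python3 st.py; python3 bt.py -.033; python3 - <<'E'
from h import *
from scipy.optimize import least_squares
for n in("scene","top"):
    im,d,P=cloud(n); W=P.reshape(-1,3)
    for l,x,y,r,z0,z1 in(("shaker",.645,.055,.021,.015,.06),("tumbler",.353,.03,.032,.015,.075)):
        Q=W[(abs(W[:,0]-x)<.06)&(abs(W[:,1]-y)<.06)&(W[:,2]>z0)&(W[:,2]<z1)]
        if len(Q)<8: continue
        f=least_squares(lambda c:np.hypot(Q[:,0]-c[0],Q[:,1]-c[1])-r,[x,y],loss="soft_l1",f_scale=.003); print(n,l,len(Q),f.x.round(4))
    H=W[(abs(W[:,0]-.49)<.1)&(W[:,1]<-.06)&(W[:,1]>-.2)&(W[:,2]>.155)&(W[:,2]<.19)];print("bar",np.percentile(H,[5,50,95],axis=0).round(4).tolist())
    if n=="scene": save("fin.png",cv2.resize(im[90:290,190:390],(600,600),interpolation=2))
E
```

```text
28.75 [0.4779 0.1734 0.1142] [ 0.484 -0.097  2.035 -0.576  1.221  0.808] 
 [[0.175, 0.947, 0.271], [0.899, -0.042, -0.436], [-0.402, 0.32, -0.858]] [-0.1  0.3 -0.7] 0.0026482765330853755
top 0.09 22 [ 0.5042 -0.033 ]
scene 0.03 339 [ 0.5039 -0.0321]
scene 0.09 472 [ 0.504  -0.0323]
scene shaker 148 [0.6398 0.0505]
scene tumbler 443 [0.3541 0.0378]
bar [[0.417, -0.1187, 0.1591], [0.5068, -0.1128, 0.1685], [0.5642, -0.1081, 0.1726]]
top shaker 36 [0.6467 0.0487]
top tumbler 87 [0.3603 0.0305]
bar [[0.42, -0.1232, 0.1653], [0.4891, -0.119, 0.1702], [0.5634, -0.0666, 0.1779]]
```

View pics/fin.png

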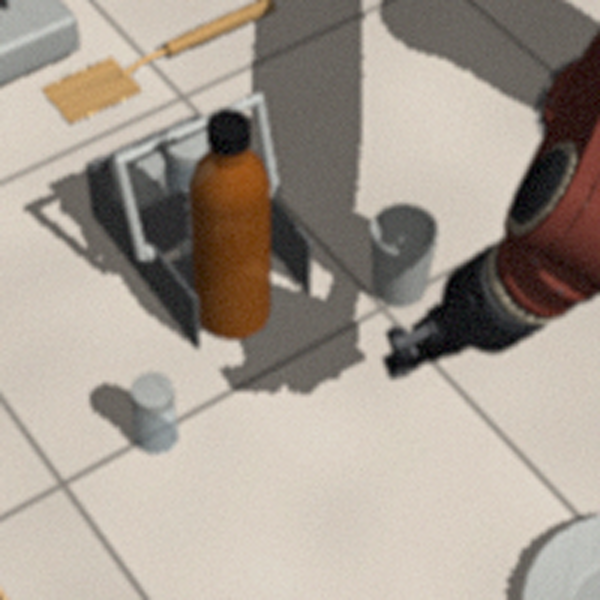

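The final view shows the bottle upright in the bay at about (232, 220). The handle is still back, the shaker (153, 410) and tumbler (403, 255) haven't moved, and the arm is clear.

```bash
python3 -c "
from plant import job_done; print(job_done())"
```

```text
the job is handed in; nothing more can be done
None
```

The handle is fully back and the bottle stands upright in the bay, resting against the stop board. I handed the job in at about 29 s of the 72 s allowed.

- **Handle:** I gripped the cross bar and swung it along its arc to the end stop. The measured bar position gives about 2.19 rad, and it was still there at the last check.
- **Tilting the tool:** With the tool vertical, the gripper's knuckles would have touched the bottle too high. I ran the arm against its reach limit to tilt the tool by about 30°. While it was there, joint 3 read 0.056–0.059 against the listed lower limit of 0.06. That may only be rounding in the listed limit, but I couldn't confirm it.
- **Pushing the bottle:** I pushed with the shut fingertips about 28 mm above the tiles. The bottle stayed upright the whole way: its centre measured the same at two heights within 0.4 mm.
- **Leaning on the board:** I held it for about 1.5 s with 13–14 N at the wrist. I estimate 9–11 N on the board, from about 3.5 mm of spring travel and about 4–5 N of sliding friction. That estimate is not a direct measurement.
- **Last checks:** The bottle sits about 10 mm off the bay's middle line, with a wall clearance of about 14 mm. It settled back about 2 mm after release, and by camera it still rests on the board. The shaker and tumbler are within 1 mm of where they started, and nothing was touching the robot.
- **Disagreement:** The top and scene cameras differed by 4–7 mm in absolute position. I corrected for this with the wrist camera.

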